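# Present the tea specimen slide label up

### The arm

A 6-joint arm with a two-finger parallel gripper is mounted at the origin on the work surface. World frame = base frame: x ahead of the robot, y to its left, z up, the work surface at z = 0. Lengths are in m, angles in degrees, forces in N, time in s.
With the tool pointing down it reaches from about 0.375 to 0.9 m from the base axis. Payload 3.1 kg.
Tool frame: the origin (TCP) lies at the very end of the fingers, on their centre line; the grasp point (between the pads) lies 19 mm behind it (bot.tcp_to_grasp is the distance from the TCP to the grasp point, in m); z points along the fingers, y is the direction in which the jaws open and shut (so a half turn about z gives the same grasp; the last joint's range is limited). The gripper opens to 87 mm and grips with 3 to 60 N. Pads are 19 mm wide; open, the fingers measure 117 mm over their backs; the gripper's body (75 mm by 190 mm) begins 51 mm behind the grasp point.
Start: joints at [-83.566, 30.224, 82.088, -0, 67.689, -10.227], TCP at [0.179, -0.599, 0.223] pointing down, gripper open.
Joint ranges: [-176.69, 176.69], [-43.24, 126.21], [12.49, 139.97], [-82, 262], [0, 151.66], [-163.58, 163.58]. Speed limits (degrees/s): [159.86, 159.86, 180, 180, 180, 180].

### API

Orientations are given as a 3x3 rotation matrix whose columns are the frame's x, y, z axes.
In Python, from rig import telemetry, eyes, order, bot gives the robot as it stands. The module is installed in compiled form; this text tells all that it offers.
- The arm moves only by the tool servo_tool, never from a script. Its argument "targets" is a list of rows, each a list of 2 entries, a list of its own where there are three numbers: the shift along the tool's x, y, z in m, then the turn, a rotation vector about the tool's x, y, z in rad. In form: [[[tx, ty, tz], [wx, wy, wz]], ...]. A call has 1 to 12 rows; each row is the pose to reach, as a shift and turn from the pose commanded when the call began, along the tool's axes at that moment; what a row does not reach only later rows make up. A row lasts 1/8 s, in which the tool goes at most 62.5 mm and 10.7 degrees, less where a joint would pass 70% of its speed; a pose out of reach is approached as far as the arm can. A call with a gripper value outside its range is refused whole. "gripper" is the finger opening in m, from 0 to 0.087, set as the call begins (left out, the last holds). The fingers move at their own pace and stop on an object; the grip force is fixed at half the most. Time passes only in rows, so rows that repeat a pose let the fingers close. It gives the time, the measured TCP pose, the force and the opening at its end, in the units of the state.
- telemetry.read_state(): the state, without advancing time (a new reading comes with each control period).
- eyes.capture(name): name is "side" or "top" or "wrist"; returns a dict with "pixels" (384x512x3 uint8, blue, green, red), "intrinsics" (3x3 intrinsics, pixels), "extrinsics" (4x4, takes a point from camera to world coordinates); the wrist camera has in their place "T_tool_cam" (4x4, takes a point from camera to tool coordinates, whose origin is the TCP and whose axes are the flange's). Camera axes: x right, y down, z forward; pixel columns grow to the right and rows downward; lengths in m; the calibration is good to about 2 mm. The wrist camera is an equidistant fisheye: a pixel r from the principal point sees the ray r / f radians off the axis. A picture is of the moment at which its call begins: read the wrist's pose just before it. There is no depth.
- order.hand_in(): hands the job in, once; it reports no verdict.
The state is a dict: "time_s": time; "joint_positions": joint angles; "qvel": joint speeds; "tau": joint torques, N m; "position": TCP position; "tcp_rot": TCP orientation; "force": force on the tool from outside, world axes, zero at the start; "moment": the same for the moment, N m; "opening": opening from 0.0 (shut) to 1.0 (fully open).
Only numpy, scipy, OpenCV 4.12 (cv2) and the standard library are available. Lean on these libraries where they do the work, as an engineer would, in place of code of your own. Each camera call takes 0.05 s, during which the arm holds its last target. There are 200 camera calls.

### The job

A glass slide of pressed tea leaf stands in its wooden foot with its frosted end down and its label facing any way: the frosted end's small corner notch (lower right when the label faces you) tells which face is the label side. Draw the slide up out of the foot and present it to the guest: lying about level in your grip with the label upwards, held only by its clear end, frosted end pointing to the guest's ledge with the white cups, the label over the tea coin on the bamboo tray and about 100 mm or more above the shelf. Finish holding it there still, without putting it down or letting go, and leave the other tea things as they are.

Things in the scene. Friction and masses are not known exactly. Their poses are not given: they have to be found in the camera images.
- slide: Glass specimen slide 110 x 45 x 8 mm, 0.09 kg, a green leaf in its clear part; stands on its frosted short end in the foot, label facing any way. Origin: middle of the frosted short end. z along the length to the clear end (up at the start), y across the width, x out of the label face. The first 42 mm from the origin are frosted, the other 68 mm clear. Notch: see frosted_end.
- frosted_end: The slide's frosted 42 mm end, rigid with it, same origin and axes: whitish, opaque. Its +x face carries the label, a 37 x 24 mm cream field with a red band towards the clear part; the other face is blank. A 10 x 10 mm notch is cut out of its outer corner on the +y side: lower right when the label faces you, frosted end down; lower left seen from behind.
- label (a point): Middle of the label, on the label face, 27 mm from the frosted short end. Axes as the slide's.
- clear_top (a point): Middle of the slide's clear short end (the top at the start, 140 mm above the shelf).
- foot: Wooden card foot, fixed: round plate 80 mm across, 10 mm high; on it a block 44 (x) x 24 (y) mm, 44 mm high, with a slot along y, 10 mm wide, 14 mm deep, open at both ends, its floor 30 mm above the shelf. Narrower than the slide, whose lower corners stand free on both sides. Origin at the centre of the underside. The slide pulls straight up and out.
- tray: Fixed bamboo tasting tray, 200 mm (x) by 140 mm (y), rim 18 mm high, with a white dish 92 mm across in its middle (19 mm high). Origin at the centre of its underside, x along its length.
- guest_ledge (a point): Middle of the near top edge of the guest's ledge: a fixed dark teal board, 520 mm long across the back of the shelf (far side from the robot), 120 mm deep, 30 mm high, with three upturned white cups, a small plant and a dark slab on it.
- tea_coin (a point): Top of the dark pressed tea coin, 40 mm across, in the middle of the dish on the tray; 23 mm above the shelf.
- teapot: Bystander: grey-green ceramic teapot, 132 mm across, 190 mm high over its arched bamboo handle, with a spout; origin at the centre of its underside.
- bowls: Bystander: stack of three nesting steel tea bowls, 120 mm across, 86 mm high; origin at the centre of its underside.
- sugar_pot: Bystander: glass sugar pot with a hinged steel lid (shut), 84 mm across, 100 mm high; origin at the centre of its underside.
- scoop: Bystander: white plastic scoop lying flat, 135 mm long, 36 mm wide, 18 mm high; origin on the shelf below its bowl, x along it away from the handle.
- caddy: Bystander: round copper tea caddy, 78 mm across, 117 mm high; origin at the centre of its underside.
- tongs: Bystander: bamboo tea tongs lying flat, 155 mm long, 30 mm wide, 7 mm high; origin at the middle of the underside.

How it is judged:
By the outcome, as a careful person would: the job done as asked, in the order asked, and still so for the second after the job is handed in, while the arm keeps its last pose, push and grip.
It also fails if it takes over 32 s, if anything falls off the work surface, if the arm or the gripper's body presses on something with over 40 N, if the wrist force passes 120 N, or if a joint passes its speed limit or range.

## Working session

There is one attempt and no reset: what is moved stays moved. The work goes in short steps, Python scripts to look and compute and a tool call to move; the robot and the scene stay as the last step left them, time stands still between calls to the robot, and variables do not carry over. Pictures are saved under pics/ and viewed, about 8 in all and at most 12, crops included, and the job is handed in when it is done.

Besides the shell and the picture viewer there is one more tool, called after ">>>" by a JSON object that holds its "op" and its "data", one argument or row to a line. servo_tool: Moves the arm, as the interface text tells. Its arguments: {"type":"object","properties":{"targets":{"type":"array","items":{"type":"array"}},"gripper":{"type":"number"}},"required":["targets"]}

```bash
mkdir -p pics
python3 - <<'E'
from rig import telemetry, eyes, order, bot
import cv2,numpy as np
s=telemetry.read_state();print(s['position'],s['tcp_rot'],s['opening'],s['time_s'],bot.tcp_to_grasp)
for n in ['side','top','wrist']:
    c=eyes.capture(n);cv2.imwrite(f'pics/{n}0.png',c['pixels']);np.savez(f'{n}0.npz',**c)
    for k in c:
        if k!='pixels':print(n,k,np.round(c[k],4).tolist())
a=cv2.imread('pics/side0.png');b=cv2.imread('pics/top0.png')
E
```

```text
[ 0.17915676 -0.59801272  0.22158181] [[ 9.58004789e-01  2.86752104e-01 -2.35159078e-04]
 [ 2.86751933e-01 -9.58002452e-01  2.15203604e-03]
 [ 3.91817891e-04 -2.12909315e-03 -9.99997657e-01]] 0.9973528033159225 0.0 0.0187
side intrinsics [[441.8536, 0.0, 261.878], [0.0, 441.8536, 196.065], [0.0, 0.0, 1.0]]
side extrinsics [[-0.6829, -0.4832, 0.5479, -0.0471], [-0.7302, 0.4717, -0.4942, 0.6135], [-0.0197, -0.7376, -0.675, 0.947], [0.0, 0.0, 0.0, 1.0]]
top intrinsics [[416.837, 0.0, 259.4706], [0.0, 416.837, 193.7817], [0.0, 0.0, 1.0]]
top extrinsics [[0.0055, -0.9898, 0.1422, 0.4286], [-0.9999, -0.0067, -0.0081, 0.0024], [0.009, -0.1422, -0.9898, 1.3427], [0.0, 0.0, 0.0, 1.0]]
wrist intrinsics [[297.3186, 0.0, 262.0139], [0.0, 297.3186, 193.0335], [0.0, 0.0, 1.0]]
wrist T_tool_cam [[0.0001, -0.9705, -0.241, 0.0645], [1.0, 0.0001, -0.0, 0.0011], [0.0001, -0.241, 0.9705, -0.1626], [0.0, 0.0, 0.0, 1.0]]
```

View pics/side0.png

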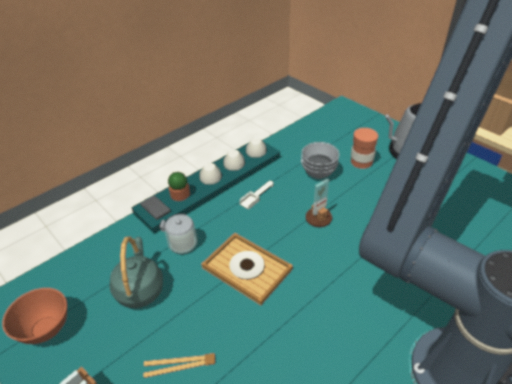

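View pics/top0.png

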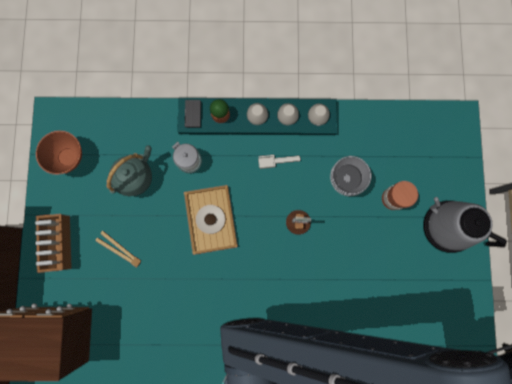

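The side view shows the slide in its foot near (320,200) and the tray near (247,265). In the top view the foot is near (299,222), the coin near (210,219), and the ledge runs along rows 98-135. Next I'll enlarge the slide.

```bash
cat > h.py <<'E'
import numpy as np,cv2
def ray(c,u,v):
    d=np.linalg.inv(c['intrinsics'])@[u,v,1]; E=c['extrinsics']; return E[:3,3],E[:3,:3]@d
def onplane(c,u,v,z):
    o,d=ray(c,u,v); return o+d*(z-o[2])/d[2]
def proj(c,p):
    E=c['extrinsics']; q=c['intrinsics']@(E[:3,:3].T@(np.asarray(p)-E[:3,3])); return q[:2]/q[2]
def ld(n): return dict(np.load(n))
E
python3 - <<'E'
from h import *
s,t=ld('side0.npz'),ld('top0.npz')
a=cv2.resize(s['pixels'][165:235,285:355],(560,560),interpolation=cv2.INTER_CUBIC)
b=cv2.resize(t['pixels'][205:240,280:335],None,fx=10,fy=10,interpolation=cv2.INTER_CUBIC)[:,:240*2]
o=np.zeros((560,800,3),np.uint8);o[:,:560]=a
b=cv2.resize(t['pixels'][200:270,275:305],(240,560),interpolation=cv2.INTER_CUBIC);o[:,560:]=b
cv2.imwrite('pics/crop1.png',o)
print('foot',onplane(t,299,222,.01),'coin top',onplane(t,210,219.5,.023),'coin side',onplane(s,247,264.5,.023))
print('ledge',[onplane(t,u,v,.03) for u,v in((179,132),(338,134),(179,98),(337,100))])
for nm,c,r,z in (('coin',t,(195,205,225,235),.023),('coin',s,(235,255,260,275),.023)):
    g=c['pixels'].max(2);m=np.zeros_like(g);m[r[1]:r[3],r[0]:r[2]]=g[r[1]:r[3],r[0]:r[2]]<80
    y,x=np.nonzero(m);print(nm,len(x),x.mean(),y.mean(),onplane(c,x.mean(),y.mean(),z))
h=cv2.cvtColor(t['pixels'],cv2.COLOR_BGR2HSV);print(h[222,290:326].tolist())
E
```

```text
foot [ 0.52970823 -0.13558405  0.01      ] coin top [0.53489663 0.14782461 0.023     ] coin side [0.53407187 0.14886591 0.023     ]
ledge [array([0.81801171, 0.25390941, 0.03      ]), array([ 0.81552974, -0.26282717,  0.03      ]), array([0.93325245, 0.2577042 , 0.03      ]), array([ 0.93104148, -0.26198967,  0.03      ])]
coin 87 210.10344827586206 218.88505747126436 [0.5368492 0.1475409 0.023    ]
coin 81 246.5679012345679 264.1111111111111 [0.53584681 0.14882231 0.023     ]
[[11, 140, 82], [9, 117, 83], [10, 78, 85], [12, 53, 86], [11, 60, 93], [12, 84, 109], [12, 77, 116], [11, 72, 113], [12, 58, 110], [11, 48, 111], [11, 55, 112], [10, 58, 115], [10, 45, 120], [14, 25, 113], [10, 21, 108], [6, 32, 112], [9, 30, 110], [12, 28, 91], [10, 43, 71], [13, 56, 55], [66, 26, 50], [89, 125, 57], [89, 155, 66], [89, 161, 68], [89, 158, 68], [89, 160, 67], [89, 158, 68], [89, 164, 67], [89, 152, 69], [89, 158, 68], [89, 154, 68], [89, 160, 67], [89, 154, 68], [89, 159, 69], [89, 162, 77], [89, 155, 97]]
```

View pics/crop1.png

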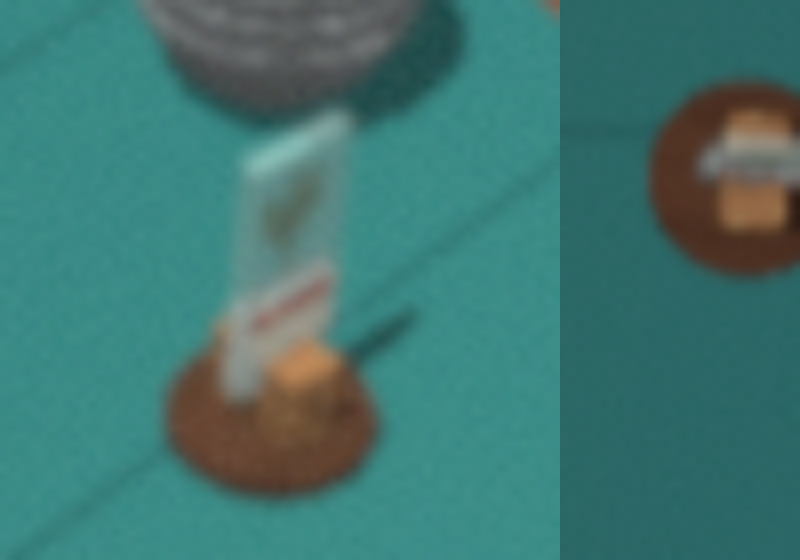

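The red band shows on the face towards the robot (-x), so the label faces about -x. Gripping across the slide's width with the tool tilted about 45° means a half roll about the tool axis brings the label up and the frosted end away from the robot. I'll move near the slide, look with the wrist camera and collect joint data for a kinematic fit.

>>> {"op": "servo_tool", "data": {
  "targets": [
    [[0.04,-0.042,-0.006],[0,0,0.04]],
    [[0.09,-0.094,-0.01],[0,0,0.08]],
    [[0.135,-0.14,-0.016],[0,0,0.12]],
    [[0.18,-0.186,-0.02],[0,0,0.16]],
    [[0.225,-0.232,-0.025],[0,0,0.2]],
    [[0.27,-0.28,-0.03],[0,0,0.24]],
    [[0.315,-0.326,-0.035],[0,0,0.28]],
    [[0.363,-0.375,-0.038],[0,0,0.291]],
    [[0.363,-0.375,-0.038],[0,0,0.291]],
    [[0.363,-0.375,-0.038],[0,0,0.291]]
  ],
  "gripper": 0.087
}}

```text
time_s: 1.4
position: [0.4198, -0.1337, 0.2606]
tcp_rot: [[1.0, 0.004, -0.0], [0.004, -1.0, 0.0], [-0.0, -0.0, -1.0]]
force: [-0.0, 0.0, -0.2]
opening: 1.003
```

```bash
cat >> h.py <<'E'
import json
def log():
    from rig import telemetry
    s=telemetry.read_state();r=dict(q=list(map(float,s['joint_positions'])),p=list(map(float,s['position'])),R=np.array(s['tcp_rot']).tolist())
    open('log.jsonl','a').write(json.dumps(r)+'\n')
    print(round(s['time_s'],2),'q',np.round(r['q'],1),'p',np.round(r['p'],4),'F',np.round(s['force'],1),'op',round(s['opening']*.087,4));print(np.round(r['R'],3).tolist());return s
E
python3 -c "
from h import *
log()"
```

```text
1.4 q [-32.3  12.9 104.5  -0.   62.6  57.5] p [ 0.4198 -0.1337  0.2606] F [-0.   0.  -0.2] op 0.0872
[[1.0, 0.004, -0.0], [0.004, -1.0, 0.0], [-0.0, -0.0, -1.0]]
```

>>> {"op": "servo_tool", "data": {
  "targets": [
    [[-0.01,0,0],[0,-0.15,0]],
    [[-0.02,0,0],[0,-0.3,0]],
    [[-0.03,0,0],[0,-0.45,0]],
    [[-0.03,0,0],[0,-0.6,0]],
    [[-0.03,0,0],[0,-0.6,0]]
  ]
}}

```text
time_s: 2.02
position: [0.3901, -0.1365, 0.2586]
tcp_rot: [[0.824, -0.001, -0.566], [0.0, -1.0, 0.002], [-0.566, -0.001, -0.824]]
force: [-0.2, 0.9, 0.3]
opening: 1.001
```

Run:
```python
from h import *
log()
from rig import eyes
c=eyes.capture('wrist');np.savez('w1.npz',**c);cv2.imwrite('pics/w1.png',c['pixels'])
```

```text
2.02 q [-24.7  27.9  89.8 -13.6  94.1  68.2] p [ 0.3901 -0.1365  0.2586] F [-0.2  0.9  0.3] op 0.0871
[[0.824, -0.001, -0.566], [0.0, -1.0, 0.002], [-0.566, -0.001, -0.824]]
```

View pics/w1.png

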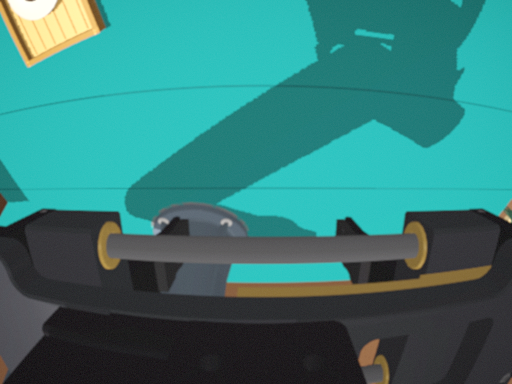

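The wrist view shows the arm's base and shadow, with the tray at the top left (45,15), so I tilted the wrong way. I'll reverse the tilt in stages and log joints for the fit.

>>> {"op": "servo_tool", "data": {
  "targets": [
    [[0,0,-0.02],[0,0.16,0]],
    [[0,0,-0.04],[0,0.32,0]],
    [[0,0,-0.04],[0,0.48,0]],
    [[0,0,-0.04],[0,0.64,0]],
    [[0,0,-0.04],[0,0.8,0]],
    [[0,0,-0.04],[0,0.8,0]]
  ]
}}

```text
time_s: 2.82
position: [0.4083, -0.1346, 0.2939]
tcp_rot: [[0.98, -0.004, 0.198], [-0.004, -1.0, -0.001], [0.198, 0.0, -0.98]]
force: [-0.9, -0.8, -0.4]
opening: 0.998
```

```bash
python3 -c "
from h import *
log()"
```

```text
2.83 q [-38.4   4.6 110.    8.4  56.6  47.7] p [ 0.4083 -0.1346  0.2939] F [-0.9 -0.8 -0.4] op 0.0869
[[0.98, -0.004, 0.198], [-0.004, -1.0, -0.001], [0.198, 0.0, -0.98]]
```

>>> {"op": "servo_tool", "data": {
  "targets": [
    [[0.02,0,-0.03],[0,0.16,0]],
    [[0.03,0,-0.06],[0,0.3,0]],
    [[0.03,0,-0.06],[0,0.3,0]]
  ]
}}

```text
time_s: 3.2
position: [0.4293, -0.1365, 0.3602]
tcp_rot: [[0.877, -0.003, 0.481], [-0.001, -1.0, -0.004], [0.481, 0.003, -0.877]]
force: [-0.4, 0.7, -0.6]
opening: 1.002
```

Run:
```python
from h import *
log()
from rig import eyes
c=eyes.capture('wrist');np.savez('w2.npz',**c);cv2.imwrite('pics/w2.png',c['pixels'])
```

```text
3.2 q [-46.4  -4.1 112.7  25.5  53.4  31.7] p [ 0.4293 -0.1365  0.3602] F [-0.4  0.7 -0.6] op 0.0871
[[0.877, -0.003, 0.481], [-0.001, -1.0, -0.004], [0.481, 0.003, -0.877]]
```

View pics/w2.png

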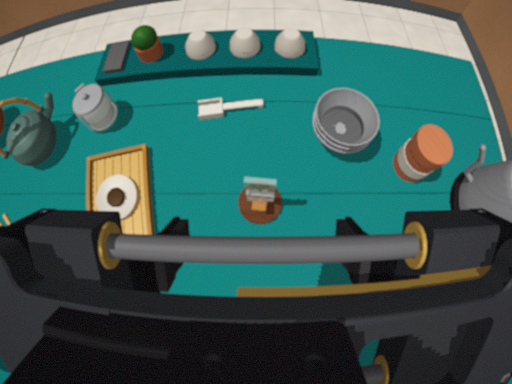

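The wrist view shows the slide and foot at (262,195), the coin at (117,197), and cups on the ledge at (200-290,45). I'll fit the kinematics from the logged states and enlarge the slide.

```bash
cat > kin.py <<'E'
from h import *
from scipy.spatial.transform import Rotation as Ro
import itertools
from scipy.optimize import least_squares
D=[json.loads(l) for l in open('log.jsonl')]
D.append(dict(q=[-83.566,30.224,82.088,0,67.689,-10.227],p=[.17915676,-.59801272,.22158181],R=[[.958,.28675,-.0002],[.28675,-.958,.00215],[.0004,-.00213,-1]]))
rz=lambda a:Ro.from_euler('z',a,degrees=True).as_matrix(); ry=lambda a:Ro.from_euler('y',a,degrees=True).as_matrix()
S=None
def rot(q,s): return rz(q[0])@ry(q[1]+q[2])@rz(s[0]*q[3])@ry(q[4])@rz(s[1]*q[5]+s[2])
best=min((sum(np.linalg.norm(rot(d['q'],s)-d['R']) for d in D),s) for s in itertools.product((1,-1),(1,-1),(0,90,180,270)))
S=best[1]
def fk(q,x):
    R=rot(q,S); return rz(q[0])@(np.array([x[0],x[1],x[2]])+ry(q[1])@[0,0,x[3]]+ry(q[1]+q[2])@[x[4],0,x[5]])+R[:,2]*x[6],R
f=lambda x:np.concatenate([fk(d['q'],x)[0]-d['p'] for d in D]+[1e-4*(np.array(x)-[0,.11,.35,.45,0,.45,.25])])
X=least_squares(f,[0,.11,.35,.45,0,.45,.25]).x
LO=np.array([-176,-43,12.6,-82,2,-163]);HI=np.array([176,126,139.8,262,151,163])
def ik(p,R,q0):
    g=lambda q:np.concatenate([(fk(q,X)[0]-p)*10,(fk(q,X)[1]-R).ravel()])
    r=least_squares(g,np.clip(q0,LO+.1,HI-.1),bounds=(LO,HI),x_scale=30.);return r.x,np.linalg.norm(r.fun)
if __name__=='__main__':
    print(best,np.round(X,4),np.abs(f(X)[:-7]).max())
E
python3 - <<'E'
from kin import *
print(best,np.round(X,4),np.abs(f(X)[:-7]).max())
c=ld('w2.npz')
cv2.imwrite('pics/crop2.png',cv2.resize(c['pixels'][165:235,225:305],(800,700),interpolation=cv2.INTER_CUBIC)[:600])
E
```

```text
(np.float64(0.0030353068495548364), (1, 1, 90)) [0.0016 0.111  0.2718 0.5874 0.1121 0.3891 0.3056] 0.0007648031101687991
```

View pics/crop2.png

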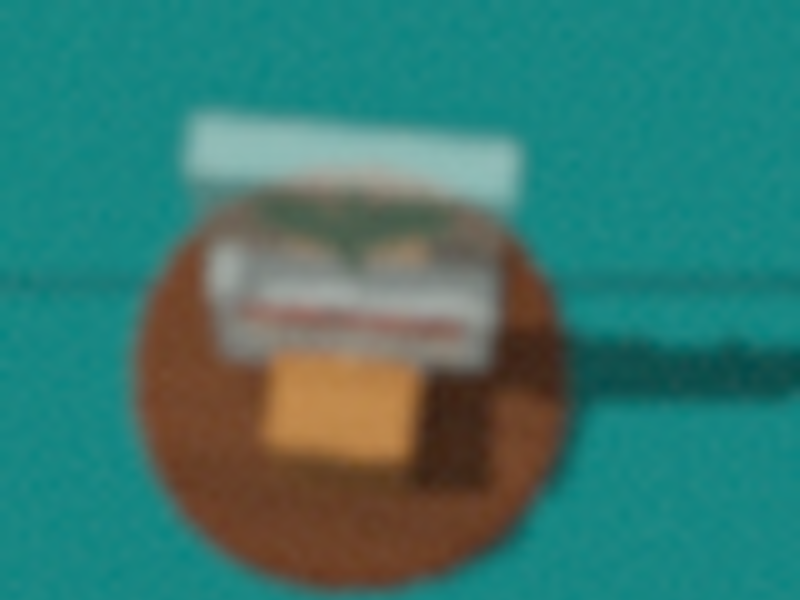

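The near face carries the red band, which confirms the label faces the robot. The corners of the slide's top face are at about (243.7,176.2), (277.2,178.8), (276.8,184.5) and (243.3,182.8). The kinematic fit is good to under 1 mm.

```bash
cat >> h.py <<'E'
def wray(c,u,v,p,R):
    K=c['intrinsics'];x=np.array([u-K[0,2],v-K[1,2]])/K[0,0];r=np.hypot(*x);d=np.array([*(x/r*np.sin(r)),np.cos(r)]);T=c['T_tool_cam'];R=np.array(R)
    return np.array(p)+R@T[:3,3],R@T[:3,:3]@d
E
python3 - <<'E'
from kin import *
w=ld('w2.npz');s,t=ld('side0.npz'),ld('top0.npz');d=json.loads(open('log.jsonl').readlines()[-1])
def wp(u,v,z):
    o,r=wray(w,u,v,d['p'],d['R']);return o+r*(z-o[2])/r[2]
C=[wp(u,v,.14) for u,v in ((243.7,176.2),(277.2,178.8),(276.8,184.5),(243.3,182.8))]
print('wrist top',np.round(C,4),np.round(np.mean(C,0),4))
print('width',np.linalg.norm(C[0]-C[1]),np.linalg.norm(C[3]-C[2]))
e=(C[1]-C[0]+C[2]-C[3]);print('yaw of width dir',np.degrees(np.arctan2(e[1],e[0])))
print('coin wrist',wp(117,197,.023))
S2=[onplane(s,u,v,.14) for u,v in ((315.9,186),(328.7,179.4))];print('side top',np.round(S2,4),np.mean(S2,0))
print('foot plate wrist',wp(225+35.2,165+37.5,.01))
# pregrasp / grasp / final reachability
dl=np.radians(-22);dv=np.array([np.cos(dl),np.sin(dl),0]);Z=np.array([0,0,1.])
slide=np.array([.528,-.135,.14]);X0=[1,0,0]
for th in (35,45,55):
  for g in (.022,):
    a=np.radians(th)
    z=np.array([np.sin(a),0,-np.cos(a)]);
    for sg in (1,-1):
      y=np.array([0,-sg,0]);R=np.stack([np.cross(y,z),y,z],1)
      gp=slide-[0,0,g];q,e=ik(gp+z*.019,R,d['q'] if sg==1 else np.array(d['q'])-[0,0,0,0,0,150])
      print(th,sg,'grasp',np.round(q,1),round(e,4))
      zf=np.cos(a)*dv-np.sin(a)*Z; xs=Z;ys=np.cross(-dv,xs)  # slide axes final
      # start: slide y=-Y ; tool y = sg*slide y
      yf=sg*ys;Rf=np.stack([np.cross(yf,zf),yf,zf],1)
      for h in (.2,.25):
        lab=np.array([.536,.148,h]);gf=lab-dv*(110-g*1000-27)/1000
        for q0 in (q+[30,0,0,0,0,-180*sg],q+[30,0,0,0,0,0],[20,0,110,20,40,-90*sg],[20,0,110,-30,40,-90*sg]):
          qf,ef=ik(gf+zf*.019,Rf,q0)
          if ef<.01: print('   final',h,np.round(qf,1),round(ef,4));break
E
```

```text
wrist top [[ 0.5367 -0.1132  0.14  ]
 [ 0.5328 -0.1599  0.14  ]
 [ 0.5245 -0.1592  0.14  ]
 [ 0.527  -0.1128  0.14  ]] [ 0.5302 -0.1363  0.14  ]
width 0.04685272847744034 0.04647751665541315
yaw of width dir -93.96464454640955
coin wrist [0.53589955 0.13997666 0.023     ]
side top [[ 0.5336 -0.1124  0.14  ]
 [ 0.5273 -0.159   0.14  ]] [ 0.53045026 -0.13571545  0.14      ]
foot plate wrist [ 0.5289728  -0.13583636  0.01      ]
35 1 grasp [-37.   34.5 124.1 110.3  21.6 -53.4] 0.0
35 -1 grasp [ -31.1   31.3  116.5   47.1   14.1 -163. ] 0.2745
   final 0.2 [  27.1   32.4  126.6  244.5   43.3 -113.3] 0.0
   final 0.25 [  27.1   24.7  124.3  255.2   39.8 -127.4] 0.0
45 1 grasp [-40.9  39.8 130.3 131.1  37.9 -79.4] 0.0
   final 0.25 [ 23.4  20.1 120.2 -82.   30.5  26.3] 0.0008
45 -1 grasp [ -30.    30.8  116.9   49.5   11.7 -163. ] 0.4976
   final 0.25 [  23.4   20.1  120.2  -82.    30.5 -153.7] 0.0008
55 1 grasp [-44.8  48.1 135.4 136.8  57.5 -93. ] 0.0
   final 0.2 [ 19.3  23.4 118.7 -66.7  24.4  10.5] 0.0
   final 0.25 [ 19.3  17.4 115.6 -51.2  29.1  -6.9] 0.0
55 -1 grasp [ -28.9   30.3  117.2   51.8    9.4 -163. ] 0.7181
```

```bash
cat > plan.py <<'E'
from kin import *
al=np.radians(-5); TOP=np.array([.530,-.136,.14]); COIN=np.array([.536,.147,0]); Z=np.array([0,0,1.])
def toolR(z,y): return np.stack([np.cross(y,z),y,z],1)
def poses(th,sg,az,h,g=.022,off=0):
    a=np.radians(th);f=np.array([np.cos(al),np.sin(al),0]);ys=np.array([np.sin(al),-np.cos(al),0])
    z=np.sin(a)*f-np.cos(a)*Z;R0=toolR(z,sg*ys);gp=TOP-g*Z
    b=np.radians(az);dv=np.array([np.cos(b),np.sin(b),0]);yf=sg*np.cross(-dv,Z);zf=np.cos(a)*dv-np.sin(a)*Z
    R1=toolR(zf,yf);lab=COIN+h*Z;gf=lab-dv*(.083-g)
    return gp+.019*z,R0,gf+.019*zf,R1
def path(th,sg,az,h,roll,lift=.16,n=24):
    p0,R0,p1,R1=poses(th,sg,az,h)
    P=[(p0-R0[:,2]*k,R0) for k in np.linspace(.12,0,4)]+[(p0+Z*k,R0) for k in np.linspace(0,lift,5)[1:]]
    # rotation: yaw about world z then roll about tool z
    Rb=R1@rz(-180*roll); # orientation before the roll
    rv=Ro.from_matrix(Rb@R0.T).as_rotvec()
    pl=p0+Z*lift; gpl=pl-.019*R0[:,2]; gf=p1-.019*R1[:,2]
    for k in np.linspace(0,1,n+1)[1:]:
        R=Ro.from_rotvec(rv*k).as_matrix()@R0@rz(180*roll*k); P.append((gpl+(gf-gpl)*k+.019*R[:,2],R))
    return P
E
python3 - <<'E'
from plan import *
cur=D[-2]
for th in (35,45,55):
 for sg in (1,-1):
  for roll in (1,-1):
   best=None
   for q6w in (0,-360,360):
    for az,h in((-22,.25),):
     P=path(th,sg,az,h,roll,n=14)
     for q0 in (np.array([-40,38,128,120,35,-70]),np.array([-40,38,128,120,35,110])):
      Q=[];e=0;q=q0
      for p,R in P:
        q,ee=ik(p,R,q);Q.append(q);e=max(e,ee)
      Q=np.array(Q);st=np.abs(np.diff(Q,axis=0)).max()
      if best is None or e<best[0]: best=(e,st,Q)
    break
   e,st,Q=best;print(th,sg,roll,'err',round(e,3),'step',round(st,1),'minq5',round(Q[:,4].min(),1),np.round(Q[3],0),np.round(Q[7],0),np.round(Q[-1],0))
E
```

```text
35 1 1 err 0.0 step 85.2 minq5 3.6 [-35.  34. 124. 120.  19. -57.] [-35.  13. 115.  41.  26.  26.] [ 27.  25. 124. 255.  40.  53.]
35 1 -1 err 0.632 step 90.6 minq5 2.0 [-35.  34. 124. 120.  19. -57.] [-35.  13. 115.  41.  26.  26.] [   4.   13.  126.   91.    2. -163.]
35 -1 1 err 0.244 step 55.7 minq5 2.8 [ -30.   31.  117.   52.   11. -163.] [ -35.   13.  115.   41.   26. -154.] [  27.   25.  124.  255.   40. -127.]
35 -1 -1 err 0.226 step 93.8 minq5 3.6 [-35.  34. 124. 120.  19. 123.] [-37.  15. 123.  81.  21. 163.] [  27.   25.  124.  255.   40. -127.]
45 1 1 err 0.102 step 34.7 minq5 6.6 [-38.  40. 131. 140.  37. -82.] [-38.  14. 123.  82.  23. -17.] [ 22.  21. 124. 262.  29.  42.]
45 1 -1 err 0.502 step 41.6 minq5 2.0 [-38.  40. 131. 140.  37. -82.] [-38.  14. 123.  82.  23. -17.] [   4.   14.  126.   92.    2. -163.]
45 -1 1 err 0.468 step 18.9 minq5 5.3 [ -29.   31.  118.   54.    8. -163.] [ -35.   13.  118.   53.   21. -163.] [  22.   21.  124.  262.   29. -138.]
45 -1 -1 err 0.102 step 43.0 minq5 6.6 [-38.  40. 131. 140.  37.  98.] [-38.  14. 123.  83.  23. 163.] [  22.   21.  124.  262.   29. -138.]
55 1 1 err 0.272 step 39.3 minq5 7.3 [-42.  49. 136. 145.  59. -93.] [-42.  18. 129. 116.  33. -54.] [ 18.  19. 125. 262.  20.  39.]
55 1 -1 err 0.342 step 169.9 minq5 2.0 [-42.  49. 136. 145.  59. -93.] [-42.  18. 129. 116.  33. -54.] [ 19.  17. 116. -51.  29.  -7.]
55 -1 1 err 0.689 step 18.6 minq5 4.8 [ -28.   31.  118.   56.    6. -163.] [ -33.   12.  119.   56.   17. -163.] [  18.   19.  125.  262.   20. -141.]
55 -1 -1 err 0.272 step 47.7 minq5 7.3 [-42.  49. 136. 145.  59.  87.] [-42.  18. 129. 116.  33. 126.] [  18.   19.  125.  262.   20. -141.]
```

Run:
```python
from plan import *
for th in (32,36,40):
 for az in (-28,-22,-15):
  for h in (.16,.2,.24):
   p0,R0,p1,R1=poses(th,1,az,h)
   q,e=ik(p1,R1,[26,30,125,240,40,50]); print(th,az,h,np.round(q,0),round(e,3))
th=38
p0,R0,p1,R1=poses(th,1,-22,.2)
for nm,f in (('appr',lambda k:p0-R0[:,2]*k),('lift',lambda k:p0+Z*k)):
  q=np.array([-37,36,127,130,25,-65])
  for k in (0,.015,.03,.05,.08,.12):
    q,e=ik(f(k),R0,q);print(nm,k,np.round(q,0),round(e,3))
```

```text
32 -28 0.16 [ 31.  41. 124. 249.  51.  73.] 0.0
32 -28 0.2 [ 31.  35. 123. 254.  49.  65.] 0.0
32 -28 0.24 [ 31.  29. 122. 260.  47.  55.] 0.0
32 -22 0.16 [ 28.  41. 129. 236.  52.  80.] 0.0
32 -22 0.2 [ 28.  34. 128. 241.  48.  71.] 0.0
32 -22 0.24 [ 28.  28. 126. 248.  44.  61.] 0.0
32 -15 0.16 [ 23.  42. 134. 220.  55.  87.] 0.0
32 -15 0.2 [ 23.  34. 133. 225.  48.  79.] 0.0
32 -15 0.24 [ 23.  27. 131. 232.  42.  70.] 0.0
36 -28 0.16 [ 30.  38. 123. 252.  46.  68.] 0.0
36 -28 0.2 [ 30.  32. 122. 258.  44.  59.] 0.0
36 -28 0.24 [ 29.  27. 122. 262.  43.  52.] 0.037
36 -22 0.16 [ 27.  38. 128. 238.  46.  75.] 0.0
36 -22 0.2 [ 27.  32. 126. 245.  42.  65.] 0.0
36 -22 0.24 [ 27.  26. 125. 254.  39.  54.] 0.0
36 -15 0.16 [ 22.  39. 132. 222.  47.  83.] 0.0
36 -15 0.2 [ 22.  31. 131. 228.  41.  74.] 0.0
36 -15 0.24 [ 22.  24. 129. 237.  35.  62.] 0.0
40 -28 0.16 [ 28.  36. 122. 256.  41.  62.] 0.0
40 -28 0.2 [ 28.  30. 122. 262.  40.  53.] 0.016
40 -28 0.24 [ 27.  25. 122. 262.  39.  50.] 0.091
40 -22 0.16 [ 25.  36. 126. 242.  39.  69.] 0.0
40 -22 0.2 [ 25.  29. 125. 251.  36.  58.] 0.0
40 -22 0.24 [ 25.  23. 123. 262.  35.  45.] 0.0
40 -15 0.16 [ 21.  36. 131. 225.  40.  78.] 0.0
40 -15 0.2 [ 21.  29. 129. 233.  34.  67.] 0.0
40 -15 0.24 [ 21.  22. 127. 245.  30.  53.] 0.0
appr 0 [-36.  36. 126. 129.  24. -67.] 0.0
appr 0.015 [-37.  34. 127. 126.  24. -65.] 0.0
appr 0.03 [-38.  32. 128. 123.  23. -62.] 0.0
appr 0.05 [-39.  29. 129. 118.  23. -58.] 0.0
appr 0.08 [-41.  24. 131. 108.  22. -49.] 0.0
appr 0.12 [-44.  18. 132.  93.  23. -35.] 0.0
lift 0 [-36.  36. 126. 129.  24. -67.] 0.0
lift 0.015 [-36.  33. 126. 124.  23. -62.] 0.0
lift 0.03 [-36.  31. 125. 118.  21. -55.] 0.0
lift 0.05 [-36.  28. 125. 108.  20. -44.] 0.0
lift 0.08 [-36.  24. 123.  91.  19. -26.] 0.0
lift 0.12 [-36.  18. 121.  69.  20.  -3.] 0.0
```

```bash
cat >> plan.py <<'E'
def rows(p,R,P):
    o=[]
    for a,B in P:
        o.append([np.round(R.T@(a-p),3).tolist(),np.round(Ro.from_matrix(R.T@B).as_rotvec(),2 if 0 else 3).tolist()])
    return json.dumps(o)
def jpath(qa,qb,n): return [fk(np.array(qa)+(np.array(qb)-qa)*k,X) for k in np.linspace(0,1,n+1)[1:]]
def now():
    s=log();return np.array(s['position']),np.array(s['tcp_rot']),np.array(s['joint_positions'])
TH,AZ,H=38,-20,.2
E
python3 - <<'E'
from plan import *
p,R,q=now()
p0,R0,p1,R1=poses(TH,1,AZ,H)
qp,e=ik(p0-.12*R0[:,2],R0,[-44,18,132,93,23,-35])
J=jpath(q,qp,10);J[-1]=(p0-.12*R0[:,2],R0);print(rows(p,R,J+[J[-1]]*1));print([np.round(j[0],3).tolist() for j in J[::3]])
ql,e=ik(p0+.05*Z,R0,[-36,28,125,108,20,-44]);qf,e=ik(p1,R1,[27,30,126,246,38,62]);print(np.round(ql),np.round(qf))
# slide in tool frame
fx=np.array([np.cos(al),np.sin(al),0]);A=np.stack([-fx,[np.sin(al),-np.cos(al),0],Z],1)
for pp,RR in jpath(ql,qf,10):
    sl=pp+RR@R0.T@(TOP-.11*Z-p0);Rs=RR@R0.T@A
    cs=[sl+Rs@[sx*.004,sy*.0225,l] for sx in(1,-1) for sy in (1,-1) for l in (0,.11)]
    print('tcp',np.round(pp,3),'tilt',round(RR[2,2],2),'slide minz',round(min(c[2] for c in cs),3),'ctr',np.round(np.mean(cs,0),3),'labelup',round(Rs[2,0],2))
E
```

```text
3.25 q [-46.3  -4.  112.7  25.4  53.4  31.7] p [ 0.4293 -0.1363  0.3592] F [-0.3  0.4 -0.3] op 0.087
[[0.878, -0.002, 0.479], [-0.001, -1.0, -0.003], [0.479, 0.002, -0.878]]
[[[0.01, -0.011, 0.021], [0.044, 0.058, -0.021]], [[0.019, -0.02, 0.039], [0.073, 0.112, -0.032]], [[0.025, -0.025, 0.056], [0.089, 0.161, -0.035]], [[0.028, -0.027, 0.073], [0.092, 0.2, -0.031]], [[0.028, -0.026, 0.088], [0.084, 0.229, -0.02]], [[0.023, -0.023, 0.103], [0.067, 0.245, -0.006]], [[0.014, -0.019, 0.119], [0.043, 0.247, 0.012]], [[-0.001, -0.014, 0.133], [0.015, 0.235, 0.032]], [[-0.02, -0.01, 0.147], [-0.016, 0.206, 0.053]], [[-0.043, -0.006, 0.16], [-0.045, 0.163, 0.072]], [[-0.043, -0.006, 0.16], [-0.045, 0.163, 0.072]]]
[[0.448, -0.125, 0.346], [0.489, -0.11, 0.309], [0.498, -0.118, 0.262], [0.468, -0.131, 0.198]]
[-36.  28. 125. 108.  20. -44.] [ 25.  30. 127. 243.  38.  64.]
tcp [ 0.569 -0.09   0.165] tilt -0.74 slide minz 0.088 ctr [ 0.559 -0.082  0.147] labelup -0.04
tcp [ 0.589 -0.046  0.177] tilt -0.7 slide minz 0.102 ctr [ 0.583 -0.033  0.162] labelup 0.0
tcp [ 0.602 -0.006  0.189] tilt -0.65 slide minz 0.12 ctr [0.601 0.012 0.177] labelup 0.11
tcp [0.608 0.031 0.198] tilt -0.62 slide minz 0.141 ctr [0.612 0.051 0.191] labelup 0.26
tcp [0.607 0.063 0.205] tilt -0.59 slide minz 0.162 ctr [0.616 0.082 0.203] labelup 0.45
tcp [0.599 0.091 0.209] tilt -0.57 slide minz 0.18 ctr [0.611 0.108 0.212] labelup 0.63
tcp [0.584 0.114 0.209] tilt -0.56 slide minz 0.194 ctr [0.599 0.127 0.216] labelup 0.79
tcp [0.561 0.134 0.205] tilt -0.57 slide minz 0.202 ctr [0.578 0.141 0.216] labelup 0.91
tcp [0.53  0.15  0.198] tilt -0.59 slide minz 0.201 ctr [0.548 0.15  0.21 ] labelup 0.98
tcp [0.493 0.163 0.188] tilt -0.62 slide minz 0.196 ctr [0.51  0.157 0.2  ] labelup 1.0
```

>>> {"op": "servo_tool", "data": {
  "targets": [
    [[0.01,-0.011,0.021],[0.044,0.058,-0.021]],
    [[0.019,-0.02,0.039],[0.073,0.112,-0.032]],
    [[0.025,-0.025,0.056],[0.089,0.161,-0.035]],
    [[0.028,-0.027,0.073],[0.092,0.2,-0.031]],
    [[0.028,-0.026,0.088],[0.084,0.229,-0.02]],
    [[0.023,-0.023,0.103],[0.067,0.245,-0.006]],
    [[0.014,-0.019,0.119],[0.043,0.247,0.012]],
    [[-0.001,-0.014,0.133],[0.015,0.235,0.032]],
    [[-0.02,-0.01,0.147],[-0.016,0.206,0.053]],
    [[-0.043,-0.006,0.16],[-0.045,0.163,0.072]],
    [[-0.043,-0.006,0.16],[-0.045,0.163,0.072]],
    [[-0.043,-0.006,0.16],[-0.045,0.163,0.072]]
  ]
}}

```text
time_s: 4.75
position: [0.4696, -0.1293, 0.1973]
tcp_rot: [[0.785, -0.083, 0.614], [-0.067, -0.997, -0.049], [0.616, -0.003, -0.788]]
force: [-0.4, -1.0, -0.1]
opening: 1.0
```

Run:
```python
from plan import *
p,R,q=now()
p0,R0,p1,R1=poses(TH,1,AZ,H)
from rig import eyes
c=eyes.capture('wrist');np.savez('w3.npz',**c)
cv2.imwrite('pics/w3.png',c['pixels'])
print(rows(p,R,[(p0,R0)]))
```

```text
4.75 q [-43.5  18.1 131.4  91.8  22.8 -34.1] p [ 0.4696 -0.1293  0.1973] F [-0.4 -1.  -0.1] op 0.087
[[0.785, -0.083, 0.614], [-0.067, -0.997, -0.049], [0.616, -0.003, -0.788]]
[[[-0.001, 0.002, 0.119], [-0.005, -0.001, 0.002]]]
```

View pics/w3.png

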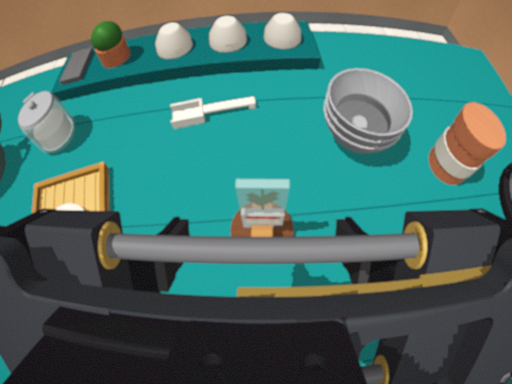

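The slide is centred between the fingers: its top edge spans columns 236-290 at row 180 and runs level, so the yaw estimate holds. I'll advance along the tool and then close.

>>> {"op": "servo_tool", "data": {
  "targets": [
    [[0,0.002,0.03],[0,0,0]],
    [[0,0.002,0.06],[0,0,0]],
    [[0,0.002,0.085],[-0.003,0,0]],
    [[-0.001,0.002,0.105],[-0.005,0,0]],
    [[-0.001,0.002,0.119],[-0.005,0,0]],
    [[-0.001,0.002,0.119],[-0.005,0,0]],
    [[-0.001,0.002,0.119],[-0.005,0,0]]
  ]
}}

```text
time_s: 5.68
position: [0.5408, -0.1374, 0.1036]
tcp_rot: [[0.785, -0.088, 0.614], [-0.067, -0.996, -0.056], [0.616, 0.002, -0.787]]
force: [0.4, 0.3, -0.0]
opening: 0.999
```

Run:
```python
from plan import *
p,R,q=now()
p0,R0,p1,R1=poses(TH,1,AZ,H)
print(rows(p,R,[(p0,R0)]))
from rig import eyes
c=eyes.capture('side');a=c['pixels'][120:260,250:400]
w=eyes.capture('wrist')['pixels'];np.save('w4.npy',w)
cv2.imwrite('pics/s4.png',np.hstack([cv2.resize(a,(430,400),interpolation=cv2.INTER_CUBIC),cv2.resize(w[140:280,190:340],(370,400),interpolation=cv2.INTER_CUBIC)]))
```

```text
5.67 q [-36.1  35.7 126.2 129.1  24.1 -67.2] p [ 0.5408 -0.1374  0.1036] F [ 0.4  0.3 -0. ] op 0.0869
[[0.785, -0.088, 0.614], [-0.067, -0.996, -0.056], [0.616, 0.002, -0.787]]
[[[0.0, -0.0, 0.001], [0.002, -0.001, 0.001]]]
```

View pics/s4.png

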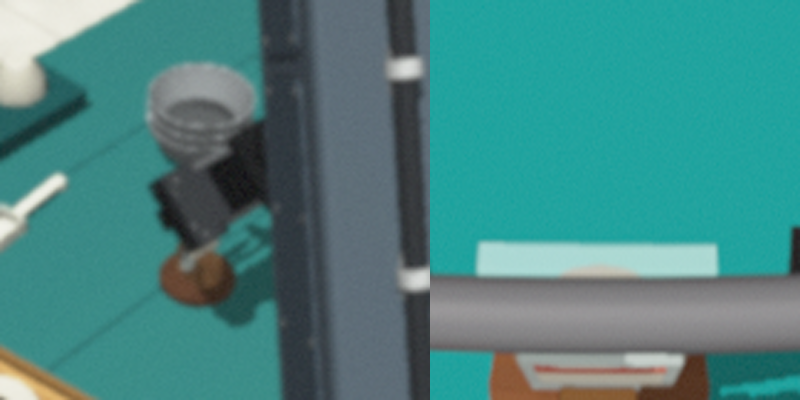

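The fingers straddle the slide, centred within 1 mm, with its top edge at crop columns 478-717. Closing now.

>>> {"op": "servo_tool", "data": {
  "targets": [
    [[0,-0.001,0],[0,0,0]],
    [[0,-0.001,0],[0,0,0]],
    [[0,-0.001,0],[0,0,0]],
    [[0,-0.001,0],[0,0,0]],
    [[0,-0.001,0],[0,0,0]],
    [[0,-0.001,0],[0,0,0]]
  ],
  "gripper": 0.03
}}

```text
time_s: 6.52
position: [0.5407, -0.1364, 0.1028]
tcp_rot: [[0.785, -0.088, 0.613], [-0.068, -0.996, -0.056], [0.615, 0.002, -0.788]]
force: [0.9, -0.8, -0.1]
opening: 0.513
```

Run:
```python
from plan import *
p,R,q=now()
print(rows(p,R,[(p+k*Z,R) for k in (.01,.02,.035,.05,.065)]))
```

```text
6.53 q [-36.   35.8 126.2 129.5  24.1 -67.4] p [ 0.5407 -0.1364  0.1028] F [ 0.9 -0.8 -0.1] op 0.0446
[[0.785, -0.088, 0.613], [-0.068, -0.996, -0.056], [0.615, 0.002, -0.788]]
[[[0.006, 0.0, -0.008], [0.0, 0.0, 0.0]], [[0.012, 0.0, -0.016], [0.0, 0.0, 0.0]], [[0.022, 0.0, -0.028], [0.0, 0.0, 0.0]], [[0.031, 0.0, -0.039], [0.0, 0.0, 0.0]], [[0.04, 0.0, -0.051], [0.0, 0.0, 0.0]]]
```

The opening is 44.6 mm, so the slide is gripped. Lifting straight up.

>>> {"op": "servo_tool", "data": {
  "targets": [
    [[0.003,0,-0.004],[0,0,0]],
    [[0.006,0,-0.008],[0,0,0]],
    [[0.012,0,-0.016],[0,0,0]],
    [[0.022,0,-0.028],[0,0,0]],
    [[0.031,0,-0.039],[0,0,0]],
    [[0.04,0,-0.051],[0,0,0]],
    [[0.04,0,-0.051],[0,0,0]]
  ]
}}

```text
time_s: 7.4
position: [0.5412, -0.1365, 0.1691]
tcp_rot: [[0.784, -0.087, 0.615], [-0.066, -0.996, -0.057], [0.617, 0.004, -0.787]]
force: [0.2, 0.3, -1.2]
opening: 0.509
```

Run:
```python
from plan import *
p,R,q=now()
p0,R0,p1,R1=poses(TH,1,AZ,H)
qf,e=ik(p1,R1,[25,30,127,243,38,64]);J=jpath(q,qf,20);J[-1]=(p1,R1)
print(rows(p,R,J[:10])); print(rows(*J[9],J[10:]))
print([round(np.degrees(np.linalg.norm(Ro.from_matrix(J[i][1].T@J[i+1][1]).as_rotvec())),1) for i in range(0,19)])
from rig import eyes
w=eyes.capture('wrist')['pixels'];s=eyes.capture('side')['pixels']
cv2.imwrite('pics/s5.png',np.hstack([cv2.resize(s[120:260,250:400],(430,400),interpolation=cv2.INTER_CUBIC),cv2.resize(w[140:280,190:340],(370,400),interpolation=cv2.INTER_CUBIC)]))
```

```text
7.4 q [-35.9  25.6 123.7  99.9  18.6 -35.8] p [ 0.5412 -0.1365  0.1691] F [ 0.2  0.3 -1.2] op 0.0443
[[0.784, -0.087, 0.615], [-0.066, -0.996, -0.057], [0.617, 0.004, -0.787]]
[[[0.013, -0.027, 0.003], [0.027, 0.035, 0.166]], [[0.025, -0.053, 0.005], [0.056, 0.065, 0.333]], [[0.036, -0.078, 0.006], [0.087, 0.09, 0.501]], [[0.046, -0.101, 0.007], [0.119, 0.111, 0.668]], [[0.054, -0.124, 0.006], [0.151, 0.129, 0.836]], [[0.061, -0.145, 0.004], [0.182, 0.142, 1.003]], [[0.066, -0.164, 0.002], [0.213, 0.152, 1.171]], [[0.069, -0.182, -0.001], [0.243, 0.16, 1.339]], [[0.071, -0.199, -0.004], [0.27, 0.165, 1.506]], [[0.07, -0.214, -0.008], [0.296, 0.168, 1.673]]]
[[[-0.014, 0.003, -0.004], [0.016, 0.012, 0.167]], [[-0.026, 0.007, -0.008], [0.032, 0.026, 0.333]], [[-0.036, 0.013, -0.013], [0.047, 0.043, 0.497]], [[-0.046, 0.021, -0.02], [0.062, 0.061, 0.661]], [[-0.053, 0.031, -0.027], [0.077, 0.083, 0.822]], [[-0.059, 0.042, -0.036], [0.094, 0.107, 0.982]], [[-0.064, 0.056, -0.045], [0.113, 0.135, 1.139]], [[-0.068, 0.071, -0.056], [0.135, 0.166, 1.294]], [[-0.071, 0.087, -0.068], [0.16, 0.201, 1.447]], [[-0.072, 0.105, -0.081], [0.19, 0.24, 1.595]]]
[np.float64(9.9), np.float64(9.9), np.float64(9.8), np.float64(9.8), np.float64(9.8), np.float64(9.8), np.float64(9.8), np.float64(9.7), np.float64(9.7), np.float64(9.6), np.float64(9.6), np.float64(9.5), np.float64(9.5), np.float64(9.4), np.float64(9.3), np.float64(9.2), np.float64(9.1), np.float64(9.1), np.float64(9.0)]
```

View pics/s5.png

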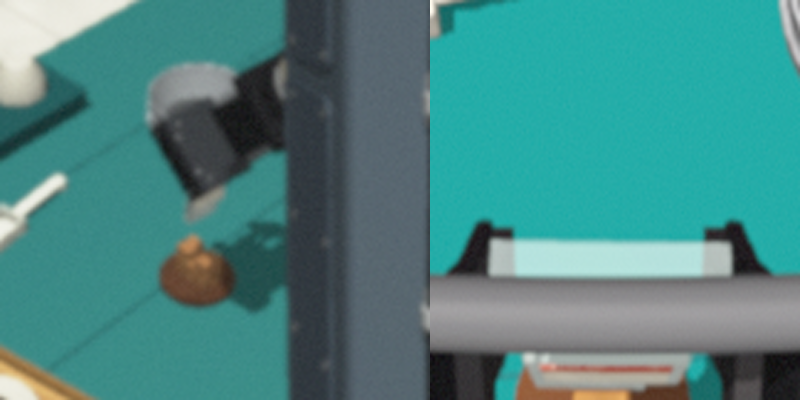

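The slide is clear of the foot and firmly held. Now the roll and carry along the joint-interpolated path, easing in and out.

>>> {"op": "servo_tool", "data": {
  "targets": [
    [[0.006,-0.013,0.002],[0.013,0.018,0.083]],
    [[0.013,-0.027,0.003],[0.027,0.035,0.166]],
    [[0.025,-0.053,0.005],[0.056,0.065,0.333]],
    [[0.036,-0.078,0.006],[0.087,0.09,0.501]],
    [[0.046,-0.101,0.007],[0.119,0.111,0.668]],
    [[0.054,-0.124,0.006],[0.151,0.129,0.836]],
    [[0.061,-0.145,0.004],[0.182,0.142,1.003]],
    [[0.066,-0.164,0.002],[0.213,0.152,1.171]],
    [[0.069,-0.182,-0.001],[0.243,0.16,1.339]],
    [[0.071,-0.199,-0.004],[0.27,0.165,1.506]],
    [[0.07,-0.207,-0.006],[0.283,0.167,1.59]],
    [[0.07,-0.214,-0.008],[0.296,0.168,1.673]]
  ]
}}

```text
time_s: 9.0
position: [0.6088, 0.0729, 0.2151]
tcp_rot: [[-0.111, -0.566, 0.817], [-0.984, 0.176, -0.012], [-0.138, -0.805, -0.577]]
force: [0.4, -0.5, -1.4]
opening: 0.517
```

Run:
```python
from plan import *
p,R,q=now()
p0,R0,p1,R1=poses(TH,1,AZ,H)
qf,e=ik(p1,R1,[25,30,127,243,38,64]);J=jpath(q,qf,10);J[-1]=(p1,R1)
print(np.round(qf));print(rows(p,R,J))
```

```text
9.0 q [ -5.6  28.2 125.3 171.8  28.4  14.2] p [0.6088 0.0729 0.2151] F [ 0.4 -0.5 -1.4] op 0.045
[[-0.111, -0.566, 0.817], [-0.984, 0.176, -0.012], [-0.138, -0.805, -0.577]]
[ 25.  30. 127. 244.  38.  64.]
[[[-0.014, 0.003, -0.004], [0.017, 0.012, 0.166]], [[-0.026, 0.007, -0.008], [0.033, 0.026, 0.331]], [[-0.036, 0.013, -0.013], [0.049, 0.042, 0.496]], [[-0.045, 0.02, -0.02], [0.064, 0.06, 0.658]], [[-0.053, 0.03, -0.027], [0.08, 0.081, 0.82]], [[-0.059, 0.041, -0.036], [0.097, 0.105, 0.979]], [[-0.064, 0.054, -0.045], [0.117, 0.132, 1.136]], [[-0.068, 0.069, -0.056], [0.139, 0.163, 1.291]], [[-0.07, 0.085, -0.067], [0.164, 0.197, 1.443]], [[-0.072, 0.103, -0.08], [0.194, 0.234, 1.592]]]
```

>>> {"op": "servo_tool", "data": {
  "targets": [
    [[-0.007,0.002,-0.002],[0.009,0.006,0.083]],
    [[-0.014,0.003,-0.004],[0.017,0.012,0.166]],
    [[-0.026,0.007,-0.008],[0.033,0.026,0.331]],
    [[-0.036,0.013,-0.013],[0.049,0.042,0.496]],
    [[-0.045,0.02,-0.02],[0.064,0.06,0.658]],
    [[-0.053,0.03,-0.027],[0.08,0.081,0.82]],
    [[-0.059,0.041,-0.036],[0.097,0.105,0.979]],
    [[-0.064,0.054,-0.045],[0.117,0.132,1.136]],
    [[-0.068,0.069,-0.056],[0.139,0.163,1.291]],
    [[-0.07,0.085,-0.067],[0.164,0.197,1.443]],
    [[-0.071,0.094,-0.073],[0.179,0.215,1.518]],
    [[-0.072,0.103,-0.08],[0.194,0.234,1.592]]
  ]
}}

```text
time_s: 10.5
position: [0.4928, 0.1621, 0.1877]
tcp_rot: [[-0.578, 0.342, 0.74], [0.21, 0.94, -0.271], [-0.788, -0.001, -0.615]]
force: [-0.4, -0.7, -1.5]
opening: 0.513
```

>>> {"op": "servo_tool", "data": {
  "targets": [
    [[0,0,0],[0,0,0]],
    [[0,0,0],[0,0,0]]
  ]
}}

```text
time_s: 10.75
position: [0.494, 0.1621, 0.1888]
tcp_rot: [[-0.577, 0.34, 0.743], [0.207, 0.941, -0.269], [-0.79, -0.002, -0.613]]
force: [-0.1, -0.6, -0.8]
opening: 0.511
```

Run:
```python
from plan import *
p,R,q=now()
p0,R0,p1,R1=poses(TH,1,AZ,H)
print(rows(p,R,[(p1,R1)]))
# predicted label if no slip: slide frame in tool at grasp
from rig import eyes
s=eyes.capture('side');t=eyes.capture('top');np.savez('s6.npz',**s);np.savez('t6.npz',**t)
b=np.radians(AZ);dv=np.array([np.cos(b),np.sin(b),0]);lab=COIN+H*Z
for c in (s,t): print('label px',proj(c,lab),'frost end',proj(c,lab+.027*dv),'coin',proj(c,COIN+.023*Z))
cs=proj(s,lab);ct=proj(t,lab)
cr=lambda c,k:cv2.resize(c['pixels'][int(k[1])-50:int(k[1])+50,int(k[0])-50:int(k[0])+50],(400,400),interpolation=cv2.INTER_CUBIC)
print(cs.astype(int)-50,ct.astype(int)-50)
cv2.imwrite('pics/s6.png',np.hstack([cr(s,cs),cr(t,ct)]))
```

```text
10.75 q [ 24.6  30.4 126.7 243.1  38.4  63.8] p [0.494  0.1621 0.1888] F [-0.1 -0.6 -0.8] op 0.0445
[[-0.577, 0.34, 0.743], [0.207, 0.941, -0.269], [-0.79, -0.002, -0.613]]
[[[0.001, 0.0, -0.001], [0.001, 0.003, 0.003]]]
label px [243.90007337 216.65106364] frost end [239.850193  209.4525119] coin [247.04233393 263.70253076]
label px [203.3196517 213.8750427] frost end [206.9008818  204.72135142] coin [210.26836848 219.15378382]
[193 166] [153 163]
```

View pics/s6.png

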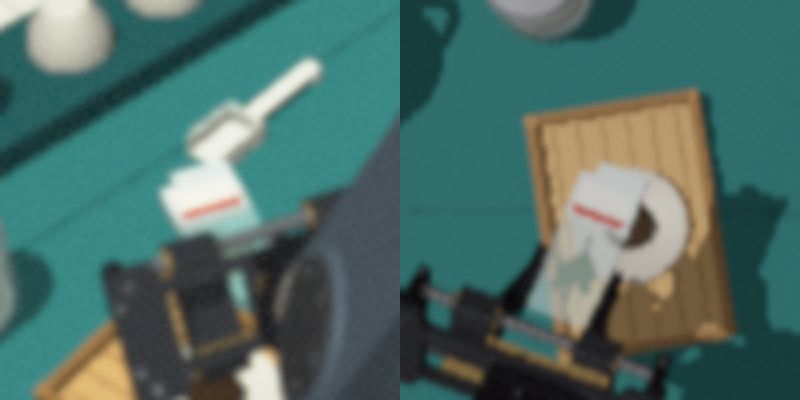

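The label is up and the frosted end points at the ledge. The red band is at about (246.2,218) in the side image and (202.4,217.5) in the top. I'll triangulate the band and end corners from both views.

Run:
```python
from plan import *
s,t=ld('s6.npz'),ld('t6.npz');R=np.array(json.loads(open('log.jsonl').readlines()[-1])['R'])
def red(c,x,y):
    h=cv2.cvtColor(c['pixels'],cv2.COLOR_BGR2HSV);m=((h[...,0]<8)|(h[...,0]>172))&(h[...,1]>90)&(h[...,2]>70);k=np.zeros_like(m);k[y-8:y+9,x-10:x+11]=1
    v,u=np.nonzero(m&k);return cv2.minAreaRect(np.stack([u,v],1).astype(np.float32)),len(u),u.mean(),v.mean()
def tri(a,b):
    (o1,d1),(o2,d2)=ray(s,*a),ray(t,*b);k=np.linalg.lstsq(np.stack([d1,-d2],1),o2-o1,rcond=None)[0];x,y=o1+k[0]*d1,o2+k[1]*d2
    return np.round((x+y)/2,4),round(np.linalg.norm(x-y),4)
a,b=red(s,246,218),red(t,202,217);print(a,b)
print('band',tri(a[2:],b[2:]))
P=lambda u,v:(193+u/4,166+v/4);T=lambda u,v:(153+(u-400)/4,163+v/4)
print('un-notched far corner',tri(P(236,163),T(650,180)))
b=np.radians(AZ);dv=np.array([np.cos(b),np.sin(b),0]);print('label expected',COIN+H*Z)
```

```text
(((0.0, 0.0), (0.0, 0.0), 0.0), 0, np.float64(nan), np.float64(nan)) (((201.50001525878906, 216.50001525878906), (9.486830711364746, 0.6324554085731506), 18.43494987487793), 9, np.float64(201.22222222222223), np.float64(216.44444444444446))
 ** On entry to DLASCL parameter number  4 had an illegal value
 ** On entry to DLASCL parameter number  4 had an illegal value
 ** On entry to DLASCL parameter number  4 had an illegal value
 ** On entry to DLASCL parameter number  4 had an illegal value
 ** On entry to DLASCL parameter number  5 had an illegal value
 ** On entry to DLASCL parameter number  4 had an illegal value<stdin>:5: RuntimeWarning: Mean of empty slice.
  ret = ret.dtype.type(ret / rcount)
Traceback (most recent call last):
numpy.linalg.LinAlgError: SVD did not converge in Linear Least Squares
```

Run:
```python
from plan import *
s,t=ld('s6.npz'),ld('t6.npz')
def red(c,x,y):
    f=c['pixels'].astype(float);r=f[...,2]-f[...,1];k=np.zeros(r.shape);k[y-6:y+7,x-9:x+10]=1
    m=(r*k)>25;v,u=np.nonzero(m);w=r[m];return len(u),np.average(u,weights=w),np.average(v,weights=w)
def tri(a,b):
    (o1,d1),(o2,d2)=ray(s,*a),ray(t,*b);k=np.linalg.lstsq(np.stack([d1,-d2],1),o2-o1,rcond=None)[0];x,y=o1+k[0]*d1,o2+k[1]*d2
    return np.round((x+y)/2,4),round(np.linalg.norm(x-y),4)
a,b=red(s,246,218),red(t,202,216);print(a,b)
print('band',tri(a[1:],b[1:]))
P=lambda u,v:(193+u/4,166+v/4);T=lambda u,v:(153+(u-400)/4,163+v/4)
print('un-notched far corner',tri(P(236,163),T(648,180)))
bb=np.radians(AZ);dv=np.array([np.cos(bb),np.sin(bb),0]);n=np.array([dv[1],-dv[0],0]);lab=COIN+H*Z
print('expected label',lab,'band@-9..-11mm',lab-.010*dv,'corner',lab+.027*dv+.0225*n)
```

```text
(35, np.float64(245.6025), np.float64(217.479375)) (42, np.float64(200.7914640734738), np.float64(216.00162074554294))
band (array([0.5278, 0.1514, 0.2067]), np.float64(0.0045))
un-notched far corner (array([0.5498, 0.1129, 0.2011]), np.float64(0.0067))
expected label [0.536 0.147 0.2  ] band@-9..-11mm [0.52660307 0.1504202  0.2       ] corner [0.55367625 0.11662237 0.2       ]
```

The band is within about 1.5 mm horizontally of where it should be, so the label is over the coin at about 200 mm. The other things were not touched, so I'm handing in.

>>> {"op": "servo_tool", "data": {
  "targets": [
    [[0,0,0],[0,0,0]],
    [[0,0,0],[0,0,0]],
    [[0,0,0],[0,0,0]]
  ]
}}

```text
time_s: 11.22
position: [0.494, 0.1622, 0.1892]
tcp_rot: [[-0.576, 0.34, 0.743], [0.208, 0.94, -0.269], [-0.79, -0.0, -0.613]]
force: [0.0, -0.4, -0.4]
opening: 0.51
```

```bash
python3 -c "
from h import *
s=log();print(np.abs(s['qvel']).max())
from rig import order
print(order.hand_in())"
```

```text
11.22 q [ 24.6  30.3 126.7 243.2  38.4  63.9] p [0.494  0.1622 0.1892] F [ 0.  -0.4 -0.4] op 0.0444
[[-0.576, 0.34, 0.743], [0.208, 0.94, -0.269], [-0.79, -0.0, -0.613]]
0.17219920629321825
the job is handed in; nothing more can be done
None
```

I drew the slide straight up out of the foot, gripping the side edges of its clear end, and rolled it over so the label faces up. It is held still above the tea coin, and I handed the job in at 11.2 s.

- **Position:** Triangulated from the side and top cameras, the red band is within about 1.5 mm horizontally of where it should be. That puts the label over the coin, about 200 mm above the shelf.
- **Direction:** The frosted end points to the guest's ledge, about 20° right of straight ahead. That is between straight at the ledge and at its middle.
- **Level:** By the tool's pose the slide is level. The cameras agree only loosely: one far corner came out about 6 mm lower than the band and some 5 mm from where I expected. The two views' rays missed each other by 4.5–6.7 mm, so I took this as measuring noise.
- **Grip and other things:** The grip opening stayed at about 44.5 mm and the arm was still, with outside forces under 2 N at every reading. I saw no sign that any other tea thing had moved, but I did not measure them.

One early move tilted the tool the wrong way and was reversed; it touched nothing.

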